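# Turn the spice stand one click and set the jar on its empty pad

## Task

Turn the spice stand one click counter-clockwise (seen from above), so that its empty pad comes to the front over the red pointer and stays there. Then set the spice jar that stands alone on the open front part of the worktop (not the one by the soap bottle at the back) upright and centred on that pad, without dropping it. The things already on the stand must stay standing on their pads, and the food tin and yoghurt pot must stay where they are.

Things in the scene. Friction and masses are not known exactly. Their poses are not given: they have to be found in the camera images.
- stand: fixed foot of the revolving spice stand, a dark steel disc 150 mm across; origin on the worktop on the turning axis (vertical); its -x axis points to the front, where a red pointer lies on the foot; a dark block 43 mm high stands on the foot behind the axis
- front_pointer (a point): outer end of the red pointer on the foot, 78 mm in front of the turning axis
- turntable (a joint): angle of the turning part, rad: 0 at the start, growing counter-clockwise seen from above. Sprung clicks at -1.257, 0, 1.257 and 2.513 (72 degrees apart) pull it in from up to half-way with up to about 0.2 N m; turning is damped (0.08 N m s/rad); stops 0.1 rad outside the outermost clicks. At 1.257 the empty pad is at the front over the pointer
- knob_grip (a point): grip point of the stand's knob, on the turning axis 168 mm above the worktop. The knob is a black upright bar 52 mm long, 14 mm thick, from 149 to 181 mm height; at joint 0 its length lies along the stand's x axis (thickness along y), and it turns with the joint. Grip it firmly (some 50 N) and turn smoothly, 1 rad in a second or slower. The point's own axes turn likewise
- empty_pad (a point): centre of the top of the empty pad: round, cork, 40 mm across (narrower than a jar), 70 mm above the worktop and 90 mm from the turning axis; it turns with the stand, one click to the left of the front at the start. Five such pads stand 72 degrees apart; the other four carry jars
- loose_jar: the jar to place: clear spice jar with green cap and blue-and-white label, alone on the open front half of the worktop, to the right of the stand (not the similar jar at the back wall beside the soap bottle, which is fixed); 46 mm across, 106 mm tall, origin at the centre of its underside, z up; straight-sided enough to grip across the body or cap from above; about 0.11 kg
- orange_jar_a: spice jar with green cap and orange-brown label, loose on a pad of the stand; 46 mm across, 106 mm tall, origin at the centre of its underside, z up; straight-sided enough to grip across the body or cap from above
- orange_jar_b: a second spice jar like orange_jar_a, loose on another pad; 46 mm across, 106 mm tall, origin at the centre of its underside, z up; straight-sided enough to grip across the body or cap from above
- blue_jar_a: spice jar with green cap and blue-and-white label, loose on a pad of the stand; 46 mm across, 106 mm tall, origin at the centre of its underside, z up; straight-sided enough to grip across the body or cap from above
- blue_jar_b: a second spice jar like blue_jar_a, loose on another pad of the stand; 46 mm across, 106 mm tall, origin at the centre of its underside, z up; straight-sided enough to grip across the body or cap from above
- food_tin: small food tin, loose on the worktop, to be left alone; 75 mm across, 58 mm tall, origin at the centre of its underside
- yoghurt_pot: white and pink yoghurt pot, loose on the worktop, to be left alone; 72 mm across, 65 mm tall, origin at the centre of its underside
There are look-alikes about, which are no part of the job. Leave any yellow look-alike of the orange_jar_a alone.

How it is judged:
On the way, in this order (a step that is already met when the one before it is completed fails the run):
1. the stand is turned one click, the empty pad at the front (value of joint turntable between 1.1566 and 1.3566 rad), for 0.2 s.
2. the jar stands upright on that pad (horizontal distance between loose_jar and empty_pad below 0.012 m and height (world z) of loose_jar between 0.064 and 0.076 m and angle between loose_jar's own z axis and vertical below 0.1 rad), for 0.2 s.
At the end, for the whole second after the job is handed in: Stand within 0.10 rad of 1.257 rad; jar at rest on the front pad, within 12 mm of its centre, underside within 6 mm of 70 mm height, upright within 0.1 rad; the four others upright within 0.1 rad, at pad height within 8 mm, 90 mm from the axis within 14 mm (all of step 1 and all of step 2 and linear speed of loose_jar below 0.03 m/s and horizontal distance between orange_jar_a and knob_grip between 0.076 and 0.104 m and height (world z) of orange_jar_a between 0.062 and 0.078 m and angle between each of orange_jar_a, orange_jar_b, blue_jar_a, blue_jar_b's own z axis and vertical below 0.1 rad and horizontal distance between orange_jar_b and knob_grip between 0.076 and 0.104 m and height (world z) of orange_jar_b between 0.062 and 0.078 m and horizontal distance between blue_jar_a and knob_grip between 0.076 and 0.104 m and height (world z) of blue_jar_a between 0.062 and 0.078 m and horizontal distance between blue_jar_b and knob_grip between 0.076 and 0.104 m and height (world z) of blue_jar_b between 0.062 and 0.078 m); the robot touches nothing.
It fails at once if something on the stand is tipped or falls (angle between any of orange_jar_a, orange_jar_b, blue_jar_a, blue_jar_b's own z axis and vertical above 0.35 rad or height (world z) of any of orange_jar_a, orange_jar_b, blue_jar_a, blue_jar_b below 0.05 m).
It fails at once if the food tin or the yoghurt pot is shifted by more than 30 mm (distance of any of food_tin, yoghurt_pot from where it was at the start of the episode above 0.03 m).
It fails at once if the jar is dropped or thrown (faster than 0.5 m/s with no finger on it) (contact force between the fingers and loose_jar below 0.05 N and linear speed of loose_jar above 0.5 m/s).
It also fails if it takes over 64 s, if anything falls off the work surface, if the arm or the gripper's body presses on something with over 40 N, if the wrist force passes 120 N, or if a joint passes its speed limit or range.

## Robot

A 6-joint arm with a two-finger parallel gripper is mounted at the origin on a cart in front of the work surface, level with it; the furniture and walls round the work are solid. World frame = base frame: x ahead of the robot, y to its left, z up, the work surface at z = 0. Lengths are in m, angles in rad, forces in N, time in s.
With the tool pointing down it reaches from about 0.35 to 0.975 m from the base axis. Payload 4.9 kg.
Tool frame: the origin (TCP) lies at the very end of the fingers, on their centre line; the grasp point (between the pads) lies 19 mm behind it (ctrl.grip_point_offset is the distance from the TCP to the grasp point, in m); z points along the fingers, y is the line along which they close (so a half turn about z gives the same grasp; the last joint's range is limited). The gripper opens to 85 mm and grips with 20 to 120 N. Pads are 22 mm wide; open, the fingers measure 114 mm over their backs; the gripper's body (76 mm by 85 mm) begins 54 mm behind the grasp point. The pads swing forward as they close: fully open they stand 13 mm farther back than shut.
Start: joints at [-1.43, 0.053, 1.613, -0, 1.476, -0.119], TCP at [0.161, -0.604, 0.201] pointing down, gripper open.
Joint ranges: [-3.01, 3.01], [-1.01, 2.22], [0.06, 2.58], [-1.02, 4.17], [0.09, 2.62], [-3.14, 3.14]. Speed limits (rad/s): [2.57, 2.57, 3.14, 3.14, 3.14, 3.14].

## Interface

Orientations are given as a rotation vector (axis times angle).
In Python, from station import ctrl gives the robot as it stands.
- The arm moves only by the tool send_rows, never from a script. Its argument "rows" is a list of rows, each a list of 3 entries, a list of its own where there are three numbers: the finger opening in cm, from 0 to 8.54, then the shift along the tool's x, y, z in cm, then the turn about the tool's z in degrees. A call has 1 to 10 rows; each row shifts and turns the commanded pose from where the row before left it, along the tool's axes as they then stand; what a row does not reach is not made up. A row lasts 1/8 s, in which the tool goes at most 62.5 mm and 10.7 degrees, less where a joint would pass 70% of its speed; a pose out of reach is approached as far as the arm can. A call with a gripper value outside its range is refused whole. The fingers move at their own pace and stop on an object; "newtons" is the grip in N (left out, the last holds). Time passes only in rows, so rows that do not move let the fingers close. It gives the time, the measured TCP pose, the force, the opening and the grip force at its end, in the units of the state.
- ctrl.get_obs(): the state, without advancing time (a new reading comes with each control period).
- ctrl.get_image(name): name is "scene" or "top"; returns a dict with "frame" (420x560x3 uint8, red, green, blue), "range_z" (420x560 float32, m along the optical axis (not along the pixel's ray), 0 where there is no reading), "fx", "fy", "cx", "cy" (pixels), "cam_to_world" (4x4, takes a point from camera to world coordinates). Camera axes: x right, y down, z forward; pixel columns grow to the right and rows downward; lengths in m; the calibration is good to about 2 mm. A picture is of the moment at which its call begins.
- ctrl.finish_job(): hands the job in; it is judged then, once.
The state is a dict: "t": time; "q": joint angles; "dq": joint speeds; "effort": joint torques, N m; "tool_pos": TCP position; "tool_rot": TCP orientation; "contact_force": force on the tool from outside, world axes, zero at the start; "wrist_torque": the same for the moment, N m; "opening": finger opening in m; "grip_force": force on a finger pad.
Only numpy, scipy, OpenCV 4.12 (cv2) and the standard library are available. Lean on these libraries where they do the work, as an engineer would, in place of code of your own. Each camera call takes 0.05 s, during which the arm holds its last target. There are 200 camera calls.

## Working session

There is one attempt and no reset: what is moved stays moved. The work goes in short steps, Python scripts to look and compute and a tool call to move; the robot and the scene stay as the last step left them, time stands still between calls to the robot, and variables do not carry over. Pictures are saved under pics/ and viewed, at most 11 in all, crops included, and the job is handed in when it is done.

Besides the shell and the picture viewer there is one more tool, called after "Request:" as name(argument=value, ...) on one line, values as JSON. send_rows: Moves the arm, as the interface text tells. Its arguments: {"type":"object","properties":{"rows":{"type":"array","items":{"type":"array"}},"newtons":{"type":"number"}},"required":["rows"]}

```bash
mkdir -p pics
cat > h.py <<'E'
import numpy as np, cv2
from station import ctrl
def shot(n,save=None):
    im=ctrl.get_image(n)
    if save: cv2.imwrite('pics/'+save,cv2.cvtColor(im['frame'],cv2.COLOR_RGB2BGR))
    return im
def world(im):
    z=im['range_z'];v,u=np.indices(z.shape)
    p=np.stack([(u-im['cx'])/im['fx']*z,(v-im['cy'])/im['fy']*z,z,np.ones_like(z)],-1)
    w=(p@im['cam_to_world'].T)[...,:3]; w[z==0]=np.nan
    return w
E
python3 - <<'E'
from h import *
for n in('top','scene'):
    im=shot(n,n+'0.png'); np.savez(n+'0.npz',w=world(im),**im); print(n,im['cam_to_world'].round(3).tolist(),im['fx'])
o=ctrl.get_obs(); print({k:np.round(v,3).tolist() for k,v in o.items()})
E
```

```text
top [[-0.013, -0.987, 0.161, 0.438], [-1.0, 0.013, -0.003, -0.071], [0.001, -0.161, -0.987, 1.178], [0.0, 0.0, 0.0, 1.0]] 484.71818762347147
scene [[0.89, -0.379, 0.254, 0.415], [-0.456, -0.75, 0.479, -0.464], [0.009, -0.542, -0.841, 0.843], [0.0, 0.0, 0.0, 1.0]] 385.6078954812119
{'t': 0.1, 'q': [-1.43, 0.053, 1.614, -0.0, 1.476, -0.119], 'dq': [-0.002, -0.0, -0.004, -0.0, -0.002, 0.001], 'effort': [0.001, -39.491, -37.136, -0.0, 0.004, -0.0], 'tool_pos': [0.16, -0.603, 0.2], 'tool_rot': [-3.113, -0.407, 0.0], 'contact_force': [0.18, 0.711, 0.452], 'wrist_torque': [0.04, 0.011, -0.034], 'grip_force': 0.0, 'opening': 0.085}
```

View pics/top0.png

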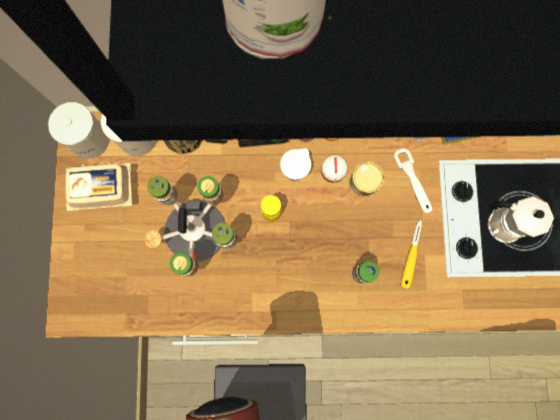

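View pics/scene0.png

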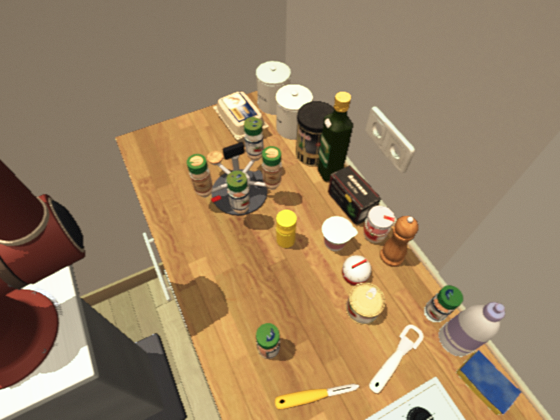

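Top view: the stand is at about (193,230), with the knob at (183,218), the empty pad at (152,239) and the red pointer near (195,257). Candidates for the jar are the loose jar at top (368,271) / scene (268,340), the fixed look-alike by the soap bottle at scene (443,303), and the blue jars on the stand at top (160,187) and (224,235). By the description I choose top (368,271).

Run:
```python
from h import *
T=np.load('top0.npz');S=np.load('scene0.npz')
def cc(d,n):
    hsv=cv2.cvtColor(d['frame'],cv2.COLOR_RGB2HSV);w=d['w']
    masks={'green':cv2.inRange(hsv,(40,90,20),(85,255,255)),'red':cv2.inRange(hsv,(0,180,90),(6,255,255))|cv2.inRange(hsv,(174,180,90),(180,255,255)),'dark':cv2.inRange(hsv,(0,0,0),(180,255,45))}
    for k,m in masks.items():
        if k=='dark': m=m&(((w[...,2]>.13)&(w[...,2]<.2)).astype(np.uint8)*255)
        N,l,s,c=cv2.connectedComponentsWithStats(m)
        for i in range(1,N):
            if s[i,4]>12:
                p=w[l==i];p=p[np.isfinite(p[:,2])]
                if len(p)==0: continue
                zt=np.percentile(p[:,2],90);q=p[abs(p[:,2]-zt)<.006]
                print(n,k,s[i,4],c[i].round(),'ztop %.3f'%zt,'mid',((q.min(0)+q.max(0))/2).round(4),'ext',np.ptp(q,axis=0).round(3))
cc(T,'top');cc(S,'scene')
w=T['w']
for uv in[(152,239),(193,230),(300,100),(300,137),(100,110),(368,271),(270,206),(185,140)]:print(uv,w[uv[1],uv[0]].round(3))
a=cv2.resize(cv2.cvtColor(T['frame'][150:300,120:400],cv2.COLOR_RGB2BGR),(800,428),interpolation=cv2.INTER_CUBIC);cv2.imwrite('pics/c1.png',a)
```

```text
top green 372 [286.  27.] ztop 0.872 mid [ 0.6226 -0.0792  0.8707] ext [0.006 0.027 0.009]
top green 34 [276. 140.] ztop 0.784 mid [ 0.5679 -0.072   0.7848] ext [0.001 0.008 0.003]
top green 192 [208. 188.] ztop 0.178 mid [0.6669 0.0716 0.1763] ext [0.042 0.042 0.008]
top green 45 [164. 193.] ztop 0.177 mid [0.66   0.1695 0.1747] ext [0.028 0.027 0.008]
top green 204 [182. 264.] ztop 0.179 mid [0.5061 0.1275 0.1771] ext [0.042 0.042 0.009]
top green 280 [367. 272.] ztop 0.109 mid [ 0.4868 -0.2734  0.1074] ext [0.042 0.043 0.009]
top dark 31 [504. 203.] ztop 0.138 mid [ 0.6293 -0.5716  0.1354] ext [0.012 0.019 0.007]
top dark 64 [184. 220.] ztop 0.182 mid [0.595  0.1224 0.1801] ext [0.047 0.007 0.009]
scene green 97 [339. 117.] ztop 0.229 mid [0.8443 0.0677 0.2278] ext [0.019 0.023 0.01 ]
scene green 96 [253. 131.] ztop 0.174 mid [0.6682 0.1636 0.1727] ext [0.034 0.022 0.009]
scene green 495 [329. 155.] ztop 0.166 mid [0.8272 0.0697 0.1665] ext [0.015 0.045 0.011]
scene green 20 [348. 130.] ztop 0.195 mid [0.8577 0.0439 0.1936] ext [0.015 0.004 0.008]
scene green 52 [342. 135.] ztop 0
[... 878 characters left out ...]
d 23 [359. 263.] ztop 0.064 mid [ 0.7443 -0.2172  0.063 ] ext [0.032 0.003 0.005]
scene red 28 [350. 282.] ztop 0.022 mid [ 0.7212 -0.2309  0.0197] ext [0.015 0.022 0.007]
scene dark 612 [332. 135.] ztop 0.190 mid [0.8429 0.0562 0.1895] ext [0.048 0.029 0.012]
scene dark 207 [233. 150.] ztop 0.181 mid [0.5983 0.1217 0.1795] ext [0.048 0.011 0.008]
scene dark 15 [  1. 305.] ztop 0.140 mid [ 0.0657 -0.0065  0.1371] ext [0.003 0.017 0.006]
(152, 239) [0.569 0.213 0.072]
(193, 230) [0.589 0.121 0.064]
(300, 100) [ 0.587 -0.091  0.821]
(300, 137) [ 0.568 -0.092  0.789]
(100, 110) [0.571 0.055 0.845]
(368, 271) [ 0.488 -0.272  0.106]
(270, 206) [ 0.635 -0.058  0.109]
(185, 140) [0.568 0.005 0.785]
```

View pics/c1.png

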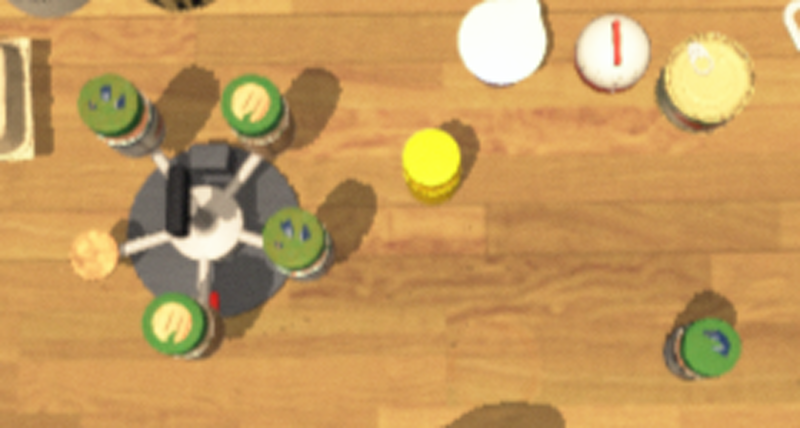

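The crop confirms the choice: the loose jar is at crop (709,348), green cap with a blue mark, alone at the front right. The yellow look-alike at (431,157) is to be left alone. The knob is at about (0.5965, 0.122), and the stand's yaw is about -1.4°. The pad radius and cap heights match the data given. I now move above the knob.

Request:
send_rows(rows=[[5, [0, 0, -3], 8.2], [5, [0, 0, -3], 8.1], [5, [2.6, -4.6, 0], 0], [5, [2.6, -4.6, 0], 0], [5, [2.6, -4.6, 0], 0], [5, [2.6, -4.6, 0], 0], [5, [2.6, -4.6, 0], 0], [5, [2.6, -4.6, 0], 0], [5, [2.6, -4.6, 0], 0], [5, [2.6, -4.6, 0], 0]], newtons=55)

```text
t: 1.35
tool_pos: [0.378, -0.2395, 0.2609]
tool_rot: [-3.141, 0.039, 0.0]
contact_force: [0.1, -0.2, 0.2]
opening: 0.0502
grip_force: 0.0
```

Request:
send_rows(rows=[[5, [2.6, -4.6, 0], 0], [5, [2.6, -4.6, 0], 0], [5, [2.6, -4.6, 0], 0], [5, [2.6, -4.6, 0], 0], [5, [2.6, -4.6, 0], 0], [5, [2.6, -4.6, 0], 0], [5, [2.6, -4.0, 0], 0], [5, [2.0, -3.0, 0], 0], [5, [0, 0, 0], 0]])

```text
t: 2.48
tool_pos: [0.5882, 0.1014, 0.2601]
tool_rot: [3.141, -0.034, -0.003]
contact_force: [-0.4, 0.3, -0.2]
opening: 0.05
grip_force: 0.0
```

Request:
send_rows(rows=[[5, [0.8, -2.1, 0], 0], [5, [0, 0, 2.5], 0], [5, [0, 0, 2.5], 0], [5, [0, 0, 0], 0]])

```text
t: 2.98
tool_pos: [0.5948, 0.1203, 0.2086]
tool_rot: [3.141, -0.04, -0.008]
contact_force: [-1.0, -0.1, 0.1]
opening: 0.0502
grip_force: 0.0
```

Run:
```python
from h import *
o=ctrl.get_obs();print(o['tool_pos'],o['tool_rot'])
im=shot('scene');w=world(im)
hsv=cv2.cvtColor(im['frame'],cv2.COLOR_RGB2HSV)
m=(hsv[...,2]<60)&(w[...,2]>.15)&(w[...,2]<.19)&(abs(w[...,0]-.5965)<.04)&(abs(w[...,1]-.122)<.03)
p=w[m];print(len(p),p.mean(0) if len(p) else 0)
a=im['frame'][90:230,150:330][...,::-1];cv2.imwrite('pics/c2.png',cv2.resize(a,(771,600),interpolation=cv2.INTER_CUBIC))
```

```text
[0.59484883 0.12026981 0.20856168] [ 3.14104666 -0.03985155 -0.00802453]
217 [0.59778232 0.11986751 0.17185658]
```

View pics/c2.png

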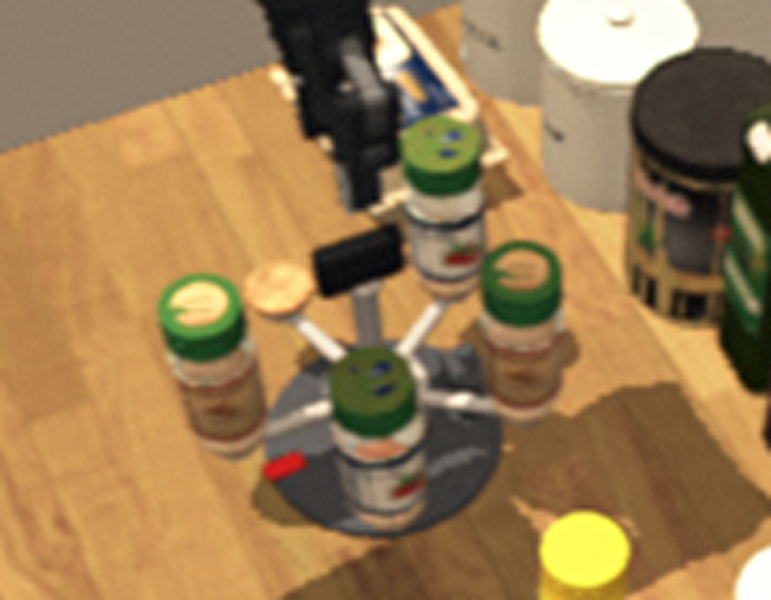

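The crop shows the fingers (365,180) above the knob (358,260), with all jars standing clear. I descend to grip height and close.

Request:
send_rows(rows=[[5, [0.2, -0.1, 1.5], 0], [5, [0, 0, 1.5], 0], [5, [0, 0, 1.5], 0], [5, [0, 0, 1.2], 0], [5, [0, 0, 0], 0]], newtons=55)

```text
t: 3.65
tool_pos: [0.5976, 0.1213, 0.1524]
tool_rot: [3.141, -0.039, -0.005]
contact_force: [-0.8, 0.2, -0.2]
opening: 0.0502
grip_force: 0.0
```

Request:
send_rows(rows=[[0, [0, 0, 0], 0], [0, [0, 0, 0], 0], [0, [0, 0, 0], 0], [0, [0, 0, 0], 0], [0, [0, 0, 0], 0]], newtons=55)

```text
t: 4.28
tool_pos: [0.5986, 0.1214, 0.1544]
tool_rot: [-3.141, 0.039, -0.0]
contact_force: [-0.3, -0.7, -0.6]
opening: 0.0001
grip_force: 0.0
```

The fingers shut on nothing, so I look again.

Run:
```python
from h import *
im=shot('scene');im2=shot('top')
a=cv2.resize(im['frame'][90:230,150:330][...,::-1],(514,400),interpolation=cv2.INTER_CUBIC)
b=cv2.resize(im2['frame'][150:300,130:240][...,::-1],(286,400),interpolation=cv2.INTER_CUBIC)
cv2.imwrite('pics/c3.png',np.hstack([a,b]))
```

```text
(no output)
```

View pics/c3.png

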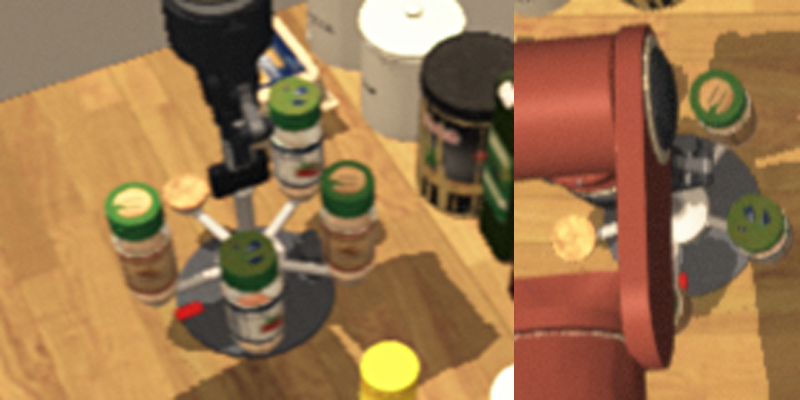

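Run:
```python
from h import *
o=ctrl.get_obs();print({k:np.round(o[k],3).tolist() for k in('q','tool_pos','tool_rot','opening','grip_force')})
im=shot('scene');w=world(im);v=im['frame'].max(2)
m=(v<75)&(abs(w[...,0]-.6)<.08)&(abs(w[...,1]-.12)<.08)&(w[...,2]>.12)
for lo in np.arange(.12,.30,.01):
    p=w[m&(w[...,2]>=lo)&(w[...,2]<lo+.01)]
    if len(p): print('%.2f'%lo,len(p),p[:,:2].min(0).round(3),p[:,:2].max(0).round(3))
u=231-0
for r in range(130,162,2): print(r,[tuple((w[r,c]*1000).round().astype(int)) if np.isfinite(w[r,c,2]) else None for c in (228,234,240)])
```

```text
{'q': [0.078, 0.052, 1.693, -0.0, 1.396, 1.674], 'tool_pos': [0.599, 0.121, 0.154], 'tool_rot': [-3.141, 0.039, -0.0], 'opening': -0.0, 'grip_force': 0.0}
0.12 8 [0.547 0.04 ] [0.677 0.172]
0.13 10 [0.654 0.153] [0.677 0.163]
0.15 63 [0.52  0.041] [0.679 0.171]
0.16 151 [0.521 0.048] [0.679 0.174]
0.17 122 [0.52 0.04] [0.679 0.166]
0.18 30 [0.576 0.113] [0.623 0.128]
0.19 19 [0.591 0.106] [0.61  0.114]
0.20 24 [0.592 0.105] [0.606 0.113]
0.21 8 [0.588 0.105] [0.605 0.117]
0.22 5 [0.587 0.107] [0.589 0.125]
0.23 26 [0.585 0.083] [0.606 0.143]
0.24 21 [0.584 0.075] [0.601 0.106]
0.25 50 [0.582 0.068] [0.607 0.134]
0.26 39 [0.582 0.06 ] [0.607 0.136]
0.27 76 [0.58  0.058] [0.611 0.131]
0.28 45 [0.579 0.075] [0.604 0.13 ]
0.29 68 [0.58  0.077] [0.608 0.111]
130 [(np.int64(587), np.int64(103), np.int64(256)), (np.int64(600), np.int64(104), np.int64(250)), (np.int64(602), np.int64(70), np.int64(280))]
132 [(np.int64(586), np.int64(104), np.int64(250)), (np.int64(592), np.int64(80), np.int64(270)), (np.int64(599), np.int64(65), np.int64(280))]
134 [(np.int64(588), np.int64(110), np.int64(23
[... 1242 characters left out ...]
.int64(121), np.int64(172)), (np.int64(598), np.int64(118), np.int64(168)), (np.int64(613), np.int64(119), np.int64(159))]
154 [(np.int64(583), np.int64(118), np.int64(168)), (np.int64(597), np.int64(118), np.int64(161)), (np.int64(611), np.int64(117), np.int64(155))]
156 [(np.int64(582), np.int64(119), np.int64(161)), (np.int64(597), np.int64(119), np.int64(154)), (np.int64(652), np.int64(240), np.int64(1))]
158 [(np.int64(581), np.int64(118), np.int64(155)), (np.int64(595), np.int64(116), np.int64(150)), (np.int64(650), np.int64(236), np.int64(-3))]
160 [(np.int64(616), np.int64(241), np.int64(1)), (np.int64(596), np.int64(120), np.int64(139)), (np.int64(647), np.int64(230), np.int64(-4))]
```

Depth in the scene view shows finger points only down to about z = 0.187, at the knob's top (0.181). The reported TCP of 0.154 therefore reads about 30 mm lower than the real fingertips. Descending 3 cm with the fingers open is safe under either reading, since the body stays above the jar tops.

Request:
send_rows(rows=[[5, [0, 0, 0], 0], [5, [0, 0, 0], 0], [5, [0, 0, 0], 0], [5, [0, 0, 1], 0], [5, [0, 0, 1], 0], [5, [0, 0, 1], 0], [5, [0, 0, 0], 0]])

```text
t: 5.3
tool_pos: [0.5975, 0.1213, 0.1224]
tool_rot: [3.141, -0.039, -0.005]
contact_force: [-0.6, -0.4, 0.0]
opening: 0.05
grip_force: 0.0
```

Run:
```python
from h import *
o=ctrl.get_obs();print({k:np.round(o[k],3).tolist() for k in('q','tool_pos','tool_rot','opening','contact_force')})
im=shot('scene')
a=cv2.resize(im['frame'][90:200,180:300][...,::-1],(600,550),interpolation=cv2.INTER_CUBIC)
cv2.imwrite('pics/c4.png',a)
w=world(im)
for r in range(130,166,2): print(r,[tuple((w[r,c]*1000).round().astype(int).tolist()) if np.isfinite(w[r,c,2]) else None for c in (222,228,234,240,246)])
```

```text
{'q': [0.078, 0.079, 1.72, 0.0, 1.346, 1.674], 'tool_pos': [0.597, 0.121, 0.122], 'tool_rot': [3.141, -0.039, -0.005], 'opening': 0.05, 'contact_force': [-0.552, -0.441, 0.047]}
130 [(584, 137, 228), (586, 102, 258), (593, 83, 272), (605, 81, 268), (652, 170, 167)]
132 [(583, 139, 220), (585, 99, 255), (593, 82, 267), (604, 79, 265), (651, 171, 160)]
134 [(586, 152, 200), (584, 99, 249), (591, 80, 264), (603, 77, 261), (653, 175, 148)]
136 [(636, 336, 0), (583, 98, 246), (591, 80, 259), (602, 74, 259), (651, 171, 146)]
138 [(633, 330, 0), (582, 94, 244), (591, 83, 250), (599, 68, 260), (651, 174, 137)]
140 [(630, 323, -1), (581, 96, 236), (610, 144, 177), (597, 63, 260), (609, 60, 257)]
142 [(627, 314, 0), (581, 99, 228), (594, 97, 223), (595, 60, 258), (606, 55, 257)]
144 [(624, 307, -1), (581, 99, 221), (592, 90, 224), (593, 54, 258), (606, 54, 252)]
146 [(621, 298, 2), (589, 130, 181), (591, 89, 220), (592, 53, 254), (605, 53, 248)]
148 [(618, 293, -1), (587, 124, 180), (589, 86, 217), (592, 55, 246), (605, 55, 240)]
150 [(615, 285, 0), None, (588, 85, 213), (592, 56, 240), (606, 58, 230)]
152 [(612, 279, -1), (584, 119, 174), (587, 85, 207), (592, 59, 230), (606, 60, 222)]
154 [(593, 211, 69), (583, 117, 169), (586, 82, 203), (596, 70, 210), (606, 60, 216)]
156 [(591, 204, 70), (582, 118, 162), (587, 89, 189), (593, 65, 210), (606, 63, 205)]
158 [(588, 198, 69), (581, 117, 156), (586, 87, 185), (593, 64, 205), (665, 227, -1)]
160 [(601, 251, -1), (616, 242, 0), (587, 91, 174), (598, 81, 178), (661, 218, 2)]
162 [(598, 243, 1), (612, 233, 3), (587, 95, 162), (598, 85, 167), (658, 212, 1)]
164 [(595, 237, -1), (611, 231, -3), (594, 118, 127), (597, 84, 162), (656, 208, -3)]
```

View pics/c4.png

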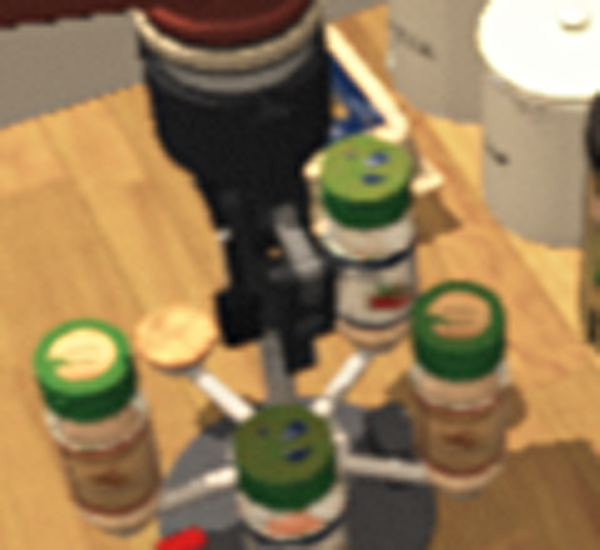

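The right finger (crop 300,330) now overlaps the knob's near side with its tip at about z = 0.157. This confirms that true z is about the reported z plus 0.03. I close on the knob.

Request:
send_rows(rows=[[5, [0, -0.1, 0.3], 0], [0, [0, 0, 0], 0], [0, [0, 0, 0], 0], [0, [0, 0, 0], 0], [0, [0, 0, 0], 0], [0, [0, 0, 0], 0]], newtons=55)

```text
t: 6.1
tool_pos: [0.5993, 0.1266, 0.1225]
tool_rot: [-3.134, 0.037, -0.004]
contact_force: [0.3, 13.8, 1.8]
opening: 0.0134
grip_force: 58.2
```

Gripped (13.4 mm, 58 N). I relieve the side load and turn counter-clockwise 72°.

Request:
send_rows(rows=[[0, [0, -0.4, 0], 0], [0, [0, 0, 0], -2], [0, [0, 0, 0], -4], [0, [0, 0, 0], -5], [0, [0, 0, 0], -6], [0, [0, 0, 0], -6], [0, [0, 0, 0], -6], [0, [0, 0, 0], -6]])

```text
t: 7.1
tool_pos: [0.5993, 0.1265, 0.1225]
tool_rot: [-3.005, -0.913, -0.002]
contact_force: [-1.5, 1.5, 4.1]
opening: 0.0129
grip_force: 56.6
```

Request:
send_rows(rows=[[0, [0, 0, 0], -6], [0, [0, 0, 0], -6], [0, [0, 0, 0], -6], [0, [0, 0, 0], -6], [0, [0, 0, 0], -6], [0, [0, 0, 0], -4], [0, [0, 0, 0], -3], [0, [0, 0, 0], 0], [0, [0, 0, 0], 0]])

```text
t: 8.22
tool_pos: [0.5991, 0.1266, 0.1224]
tool_rot: [-2.563, -1.816, -0.002]
contact_force: [-2.2, 0.6, 5.1]
opening: 0.013
grip_force: 56.8
```

Run:
```python
from h import *
o=ctrl.get_obs();print({k:np.round(o[k],3).tolist() for k in('q','tool_pos','tool_rot','opening','contact_force','wrist_torque')})
T=shot('top','t5.png');S=shot('scene')
a=cv2.resize(S['frame'][90:230,150:330][...,::-1],(514,400),interpolation=cv2.INTER_CUBIC)
b=cv2.resize(T['frame'][150:300,130:240][...,::-1],(286,400),interpolation=cv2.INTER_CUBIC)
cv2.imwrite('pics/c5.png',np.hstack([a,b]))
```

```text
{'q': [0.086, 0.082, 1.717, 0.001, 1.342, 0.424], 'tool_pos': [0.599, 0.127, 0.122], 'tool_rot': [-2.563, -1.816, -0.002], 'opening': 0.013, 'contact_force': [-2.248, 0.55, 5.148], 'wrist_torque': [0.227, 0.307, -0.026]}
```

View pics/c5.png

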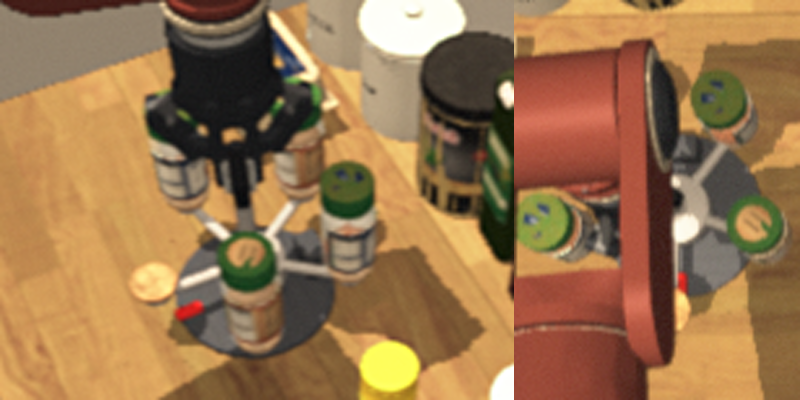

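The empty pad (crop 155,282) is now over the red pointer (190,310), and the other jars are standing. I release, lift, rotate back and go towards the loose jar.

Request:
send_rows(rows=[[5, [0, 0, 0], 0], [5, [0, 0, 0], 0], [5, [0, 0, 0], 0], [5, [0, 0, -2], 0], [5, [0, 0, -3], 0], [5, [0, 0, -4], 0], [5, [0, 0, -1], 10.1], [5, [0, 0, 0], 10.1], [5, [0, 0, 0], 10.1], [5, [0, 0, 0], 10.1]])

```text
t: 9.57
tool_pos: [0.5991, 0.1265, 0.2232]
tool_rot: [3.035, 0.809, 0.003]
contact_force: [-0.6, -0.7, -0.3]
opening: 0.0499
grip_force: 0.0
```

Request:
send_rows(rows=[[5, [0, 0, 0], 10.1], [5, [0, 0, 0], 10.1], [5, [0, 0, 0], 10.1], [7, [0, 0, 0], 0], [7, [-1.6, 5.7, 0], 0], [7, [-1.6, 5.7, 0], 0], [7, [-1.6, 5.7, 0], 0], [7, [-1.6, 5.7, 0], 0], [7, [-1.6, 5.7, 0], 0], [7, [-1.6, 5.7, 0], 0]])

```text
t: 10.82
tool_pos: [0.5015, -0.2172, 0.2225]
tool_rot: [3.141, 0.002, 0.002]
contact_force: [0.4, 0.3, -0.3]
opening: 0.0699
grip_force: 0.0
```

Request:
send_rows(rows=[[7, [-1.3, 3.6, 0], 0], [7, [0, 2.0, 0], 0], [7, [0, 0, 0], 0]])

```text
t: 11.2
tool_pos: [0.4892, -0.272, 0.2217]
tool_rot: [-3.141, 0.003, -0.001]
contact_force: [0.3, 0.1, 0.3]
opening: 0.0697
grip_force: 0.0
```

Run:
```python
from h import *
o=ctrl.get_obs();print({k:np.round(o[k],4).tolist() for k in('t','tool_pos','tool_rot','opening','contact_force')})
T=shot('top');S=shot('scene','s6.png')
for n,d in(('top',T),('scene',S)):
    w=world(d);hsv=cv2.cvtColor(d['frame'],cv2.COLOR_RGB2HSV)
    m=cv2.inRange(hsv,(40,90,20),(85,255,255))
    N,l,s,c=cv2.connectedComponentsWithStats(m)
    for i in range(1,N):
        p=w[l==i];p=p[np.isfinite(p[:,2])]
        if s[i,4]<25 or len(p)<10 or p[:,0].mean()>.75: continue
        zt=np.percentile(p[:,2],90);q=p[abs(p[:,2]-zt)<.006]
        print(n,s[i,4],'%.3f'%zt,((q.min(0)+q.max(0))/2).round(4),np.ptp(q,axis=0).round(3))
    m=cv2.inRange(hsv,(5,50,120),(25,200,255))>0
    k=m&(abs(w[...,2]-.07)<.006)&(abs(w[...,0]-.55)<.1)&(abs(w[...,1]-.12)<.11);p=w[k]
    if len(p): print(n,'pad',len(p),((p.min(0)+p.max(0))/2).round(4),np.median(p,0).round(4),np.ptp(p,axis=0).round(3))
    # fingers: dark near tool
    f=(d['frame'].max(2)<80)&(abs(w[...,0]-.49)<.06)&(abs(w[...,1]+.272)<.07)&(w[...,2]>.13);p=w[f]
    print(n,'finger',len(p),p[:,2].min() if len(p) else 0, [p[(p[:,2]<p[:,2].min()+.03)].min(0),p[(p[:,2]<p[:,2].min()+.03)].max(0)] if len(p) else 0)
cv2.imwrite('pics/c6.png',cv2.resize(S['frame'][220:400,170:380][...,::-1],(700,600),interpolation=cv2.INTER_CUBIC))
```

```text
{'t': 11.2, 'tool_pos': [0.4892, -0.272, 0.2217], 'tool_rot': [-3.1414, 0.0033, -0.0008], 'opening': 0.0697, 'contact_force': [0.2676, 0.1115, 0.3395]}
top 370 0.872 [ 0.6226 -0.0793  0.8706] [0.006 0.027 0.01 ]
top 38 0.785 [ 0.5681 -0.0725  0.7841] [0.001 0.009 0.004]
top 200 0.178 [0.6691 0.1773 0.1772] [0.043 0.043 0.01 ]
top 30 0.177 [0.6547 0.0662 0.175 ] [0.021 0.032 0.007]
top 194 0.178 [0.5651 0.0414 0.1771] [0.042 0.042 0.009]
top 39 0.176 [0.5654 0.1978 0.175 ] [0.034 0.016 0.009]
top pad 260 [0.5678 0.1219 0.0701] [0.5061 0.128  0.0711] [0.164 0.198 0.012]
top finger 757 0.3097598226118544 [array([ 0.4732295 , -0.23525643,  0.30975982]), array([ 0.50201231, -0.20418636,  0.33958935])]
scene 164 0.176 [0.6726 0.1757 0.1738] [0.042 0.047 0.007]
scene 313 0.107 [ 0.4864 -0.2764  0.1049] [0.037 0.044 0.008]
scene pad 93 [0.5077 0.1217 0.0691] [0.5042 0.1183 0.0693] [0.033 0.031 0.01 ]
scene finger 5096 0.26270362136862846 [array([ 0.47898098, -0.31412832,  0.26270362]), array([ 0.48310922, -0.30840673,  0.27664205])]
```

View pics/c6.png

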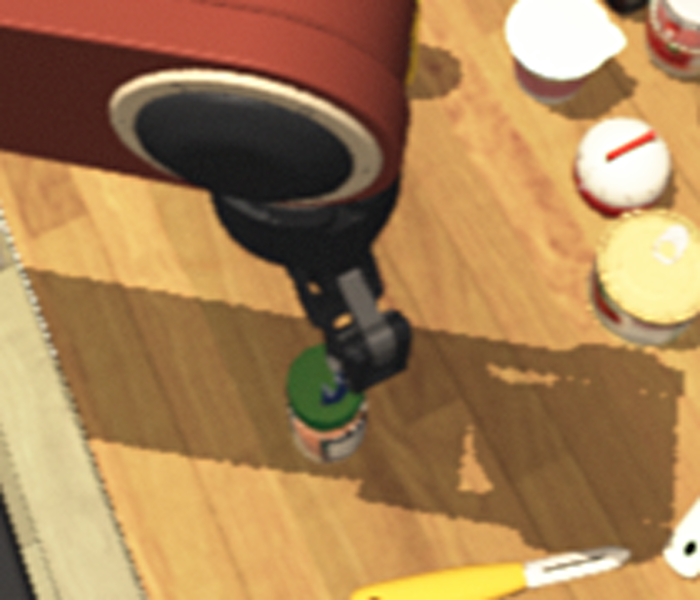

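Scene view: the fingers (crop 365,345) are above the loose jar's cap (325,385). By depth the tip is again about 32 mm above the reported value, and sideways the tool agrees within about 2 mm. I descend around the jar and grip it.

Request:
send_rows(rows=[[7, [0.1, 0.1, 4.3], 0], [7, [0, 0, 4.3], 0], [7, [0, 0, 4.0], 0], [7, [0, 0, 3.0], 0], [7, [0, 0, 2.0], 0], [7, [0, 0, 1.7], 0], [7, [0, 0, 0], 0]], newtons=35)

```text
t: 12.18
tool_pos: [0.4895, -0.2716, 0.0273]
tool_rot: [-3.14, 0.002, 0.003]
contact_force: [-0.5, 0.0, 0.0]
opening: 0.0701
grip_force: 0.0
```

Request:
send_rows(rows=[[3, [0, 0, 0], 0], [3, [0, 0, 0], 0], [3, [0, 0, 0], 0], [3, [0, 0, 0], 0], [3, [0, 0, 0], 0]], newtons=35)

```text
t: 12.8
tool_pos: [0.491, -0.2735, 0.03]
tool_rot: [3.14, -0.003, 0.004]
contact_force: [-0.5, -1.5, 6.1]
opening: 0.0451
grip_force: 36.0
```

Gripped at 45 mm. I lift gently and check the jar in the hand.

Request:
send_rows(rows=[[3, [0, 0, -1], 0], [3, [0, 0, -2.5], 0], [3, [0, 0, -4], 0], [3, [0, 0, -4.5], 0], [3, [0, 0, -4], 0], [3, [0, 0, -2.5], 0], [3, [0, 0, -1.5], 0], [3, [0, 0, 0], 0]])

```text
t: 13.8
tool_pos: [0.4901, -0.2724, 0.2289]
tool_rot: [3.141, -0.003, 0.001]
contact_force: [-0.1, -0.9, -1.6]
opening: 0.0446
grip_force: 36.0
```

Run:
```python
from h import *
o=ctrl.get_obs();print({k:np.round(o[k],4).tolist() for k in('t','tool_pos','tool_rot','opening','contact_force','grip_force')})
S=shot('scene');w=world(S)
cv2.imwrite('pics/c7.png',cv2.resize(S['frame'][180:400,170:380][...,::-1],(573,600),interpolation=cv2.INTER_CUBIC))
f=S['frame'];m=(abs(w[...,0]-.49)<.05)&(abs(w[...,1]+.273)<.05)&(f.max(2)>60)
for lo in np.arange(.16,.33,.01):
    p=w[m&(w[...,2]>=lo)&(w[...,2]<lo+.01)]
    if len(p): print('%.2f'%lo,len(p),p[:,:2].min(0).round(4),p[:,:2].max(0).round(4))
```

```text
{'t': 13.8, 'tool_pos': [0.4901, -0.2724, 0.2289], 'tool_rot': [3.1411, -0.0031, 0.0012], 'opening': 0.0446, 'contact_force': [-0.0632, -0.8742, -1.5605], 'grip_force': 35.9705}
0.20 30 [ 0.4665 -0.2975] [ 0.4886 -0.2743]
0.21 27 [ 0.4665 -0.2974] [ 0.4867 -0.2706]
0.22 32 [ 0.4667 -0.2976] [ 0.487  -0.2729]
0.23 36 [ 0.4662 -0.2979] [ 0.4855 -0.2707]
0.24 31 [ 0.4667 -0.2966] [ 0.4841 -0.2703]
0.25 25 [ 0.4664 -0.2954] [ 0.48   -0.2695]
0.26 37 [ 0.4664 -0.3025] [ 0.4835 -0.2685]
0.27 48 [ 0.4668 -0.3023] [ 0.4822 -0.2702]
0.28 24 [ 0.467 -0.302] [ 0.4807 -0.2662]
0.29 27 [ 0.4669 -0.2911] [ 0.4756 -0.2681]
0.30 85 [ 0.4675 -0.3104] [ 0.4834 -0.2658]
0.31 2 [ 0.4769 -0.3207] [ 0.4784 -0.3176]
0.32 6 [ 0.4735 -0.304 ] [ 0.5059 -0.2939]
```

View pics/c7.png

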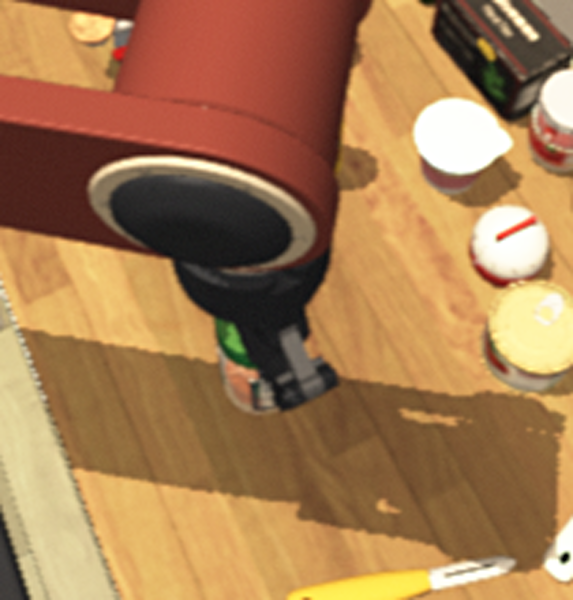

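The jar (crop 245,375) hangs upright in the fingers. Its camera centre is (0.4897, -0.2745) against the tool's (0.4901, -0.2724). I measure the pad once more while the arm is clear of it.

Run:
```python
from h import *
for n in('top','scene'):
    d=shot(n);w=world(d)
    k=((abs(w[...,2]-.07)<.007)&(np.hypot(w[...,0]-.508,w[...,1]-.127)<.035)).astype(np.uint8)
    N,l,s,c=cv2.connectedComponentsWithStats(k)
    if N<2: continue
    i=1+np.argmax(s[1:,4]);p=w[l==i]
    (x,y),r=cv2.minEnclosingCircle(p[:,:2].astype(np.float32))
    print(n,s[i],'circ',round(x,4),round(y,4),round(r,4),'mean',p.mean(0).round(4),'span',np.ptp(p,axis=0).round(3))
```

```text
top [180 258  18  18 244] circ 0.5056 0.1286 0.0202 mean [0.5052 0.1281 0.0706] span [0.039 0.039 0.012]
scene [196 186  17  10 126] circ 0.5103 0.1271 0.0205 mean [0.5071 0.1211 0.0693] span [0.038 0.037 0.008]
```

The pad is at about (0.5095, 0.1295) in tool coordinates. I carry the jar over it, high above the other caps.

Request:
send_rows(rows=[[3, [0.2, -2, 0], 0], [3, [0.2, -4, 0], 0], [3, [0.2, -5, 0], 0], [3, [0.2, -5, 0], 0], [3, [0.2, -5, 0], 0], [3, [0.2, -5, 0], 0], [3, [0.2, -5, 0], 0], [3, [0.2, -4, 0], 0], [3, [0.2, -3, 0], 0], [3, [0.15, -2.2, 0], 0]])

```text
t: 15.2
tool_pos: [0.509, 0.1319, 0.2272]
tool_rot: [-3.141, 0.0, 0.003]
contact_force: [-0.0, 0.1, -0.9]
opening: 0.0448
grip_force: 36.0
```

Request:
send_rows(rows=[[3, [0, 0, 2], 0], [3, [0, 0, 2], 0], [3, [0, 0, 2], 0], [3, [0, 0, 2], 0], [3, [0, 0, 1], 0], [3, [0, 0, 0], 0], [3, [0, 0, 0], 0]])

```text
t: 16.08
tool_pos: [0.5109, 0.1296, 0.1392]
tool_rot: [-3.141, 0.003, -0.003]
contact_force: [-0.3, 0.1, -1.0]
opening: 0.045
grip_force: 36.0
```

Run:
```python
from h import *
o=ctrl.get_obs();print({k:np.round(o[k],4).tolist() for k in('t','tool_pos','tool_rot','opening','contact_force','grip_force')})
S=shot('scene');w=world(S)
cv2.imwrite('pics/c8.png',cv2.resize(S['frame'][90:230,150:330][...,::-1],(771,600),interpolation=cv2.INTER_CUBIC))
f=S['frame'];m=(abs(w[...,0]-.509)<.04)&(abs(w[...,1]-.129)<.05)&(f.max(2)>60)
for lo in np.arange(.06,.2,.01):
    p=w[m&(w[...,2]>=lo)&(w[...,2]<lo+.01)]
    if len(p): print('%.2f'%lo,len(p),p[:,:2].min(0).round(4),p[:,:2].max(0).round(4))
```

```text
{'t': 16.075, 'tool_pos': [0.5109, 0.1296, 0.1392], 'tool_rot': [-3.1414, 0.0034, -0.0025], 'opening': 0.045, 'contact_force': [-0.2874, 0.089, -1.0311], 'grip_force': 36.0492}
0.06 96 [0.4911 0.1065] [0.5289 0.1434]
0.07 62 [0.4909 0.107 ] [0.5296 0.1401]
0.11 42 [0.4882 0.1028] [0.5293 0.1263]
0.12 54 [0.4879 0.1031] [0.5342 0.1319]
0.13 48 [0.4882 0.1032] [0.5315 0.1219]
0.14 62 [0.4875 0.1002] [0.5336 0.1334]
0.15 58 [0.4881 0.1027] [0.5314 0.1313]
0.16 47 [0.4881 0.1027] [0.5333 0.133 ]
0.17 35 [0.4878 0.0933] [0.5303 0.1363]
0.18 43 [0.4882 0.092 ] [0.5222 0.1306]
0.19 20 [0.4884 0.0918] [0.519  0.1284]
0.20 9 [0.4882 0.1099] [0.4965 0.1278]
```

View pics/c8.png

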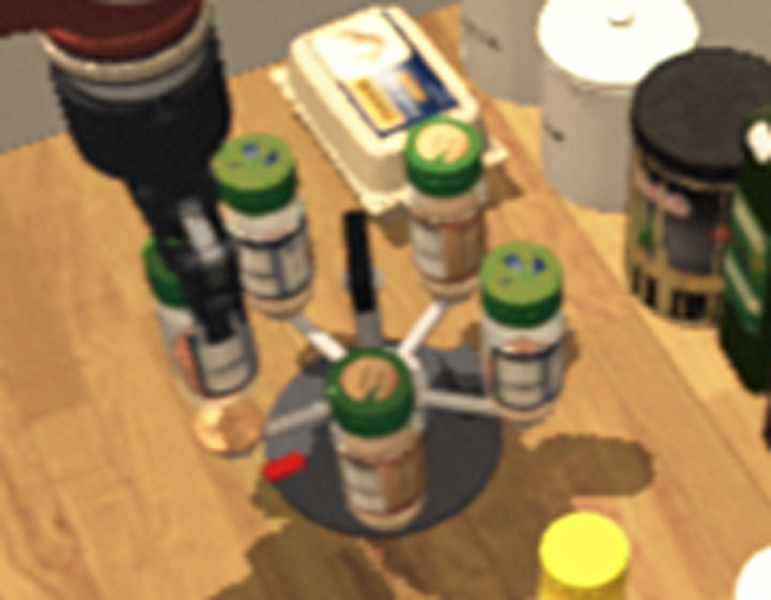

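The jar (crop 200,330) hangs right above the pad (230,425). Same-view centres are jar (0.511, 0.126) and pad (0.511, 0.127), so no correction is needed. I lower it.

Request:
send_rows(rows=[[3, [0, 0, 1], 0], [3, [0, 0, 1], 0], [3, [0, 0, 0.8], 0], [3, [0, 0, 0.5], 0], [3, [0, 0, 0.3], 0], [3, [0, 0, 0.1], 0], [3, [0, 0, 0], 0]])

```text
t: 17.0
tool_pos: [0.5104, 0.1296, 0.1015]
tool_rot: [-3.142, 0.003, -0.001]
contact_force: [0.8, -0.7, -2.1]
opening: 0.0445
grip_force: 36.1
```

Request:
send_rows(rows=[[3, [0, 0, 0.1], 0], [3, [0, 0, 0.1], 0], [3, [0, 0, 0], 0]])

```text
t: 17.38
tool_pos: [0.5106, 0.1297, 0.1]
tool_rot: [-3.141, 0.003, -0.001]
contact_force: [-2.2, -0.1, 1.1]
opening: 0.0449
grip_force: 36.1
```

Request:
send_rows(rows=[[3, [0, 0, 0.1], 0], [3, [0, 0, 0], 0]])

```text
t: 17.62
tool_pos: [0.511, 0.1298, 0.1]
tool_rot: [-3.141, 0.003, -0.002]
contact_force: [-2.5, 0.3, 6.2]
opening: 0.0445
grip_force: 36.2
```

The jar is in contact with the pad (about 6 N). I release it gently and then lift straight up.

Request:
send_rows(rows=[[4.6, [0, 0, -0.1], 0], [4.8, [0, 0, 0], 0], [5.2, [0, 0, 0], 0], [5.8, [0, 0, 0], 0], [6.2, [0, 0, 0], 0], [6.2, [0, 0, 0], 0]])

```text
t: 18.38
tool_pos: [0.5102, 0.1296, 0.0993]
tool_rot: [-3.142, 0.003, 0.0]
contact_force: [0.2, -0.1, 0.1]
opening: 0.0622
grip_force: 0.0
```

Request:
send_rows(rows=[[6.2, [0, 0, -1], 0], [6.2, [0, 0, -2], 0], [6.2, [0, 0, -3], 0], [6.2, [0, 0, -4], 0], [6.2, [0, 0, -4], 0], [6.2, [-2, 4, -1], 0], [6.2, [-3, 5, 0], 0], [6.2, [-2, 5, 0], 0], [6.2, [0, 0, 0], 0]])

```text
t: 19.5
tool_pos: [0.4395, -0.0128, 0.2515]
tool_rot: [3.14, -0.011, 0.005]
contact_force: [0.3, 0.9, 0.7]
opening: 0.0619
grip_force: 0.0
```

Run:
```python
from h import *
o=ctrl.get_obs();print({k:np.round(o[k],4).tolist() for k in('t','tool_pos','opening','contact_force','dq')})
for n in('top','scene'):
    d=shot(n);w=world(d);hsv=cv2.cvtColor(d['frame'],cv2.COLOR_RGB2HSV)
    if n=='scene': cv2.imwrite('pics/c9.png',cv2.resize(d['frame'][90:230,150:330][...,::-1],(771,600),interpolation=cv2.INTER_CUBIC))
    N,l,s,c=cv2.connectedComponentsWithStats(cv2.inRange(hsv,(40,90,20),(85,255,255)))
    for i in range(1,N):
        p=w[l==i];p=p[np.isfinite(p[:,2])]
        if s[i,4]<25 or len(p)<10 or p[:,0].mean()>.75 or p[:,2].mean()>.3: continue
        zt=np.percentile(p[:,2],90);q=p[abs(p[:,2]-zt)<.006]
        print(n,s[i,4],'%.3f'%zt,((q.min(0)+q.max(0))/2).round(4),np.ptp(q,axis=0).round(3))
    p=w[(abs(w[...,0]-.509)<.045)&(abs(w[...,1]-.129)<.045)&(w[...,2]>.08)&(w[...,2]<.17)]
    for lo in(.08,.1,.12,.14):
        q=p[(p[:,2]>lo)&(p[:,2]<lo+.02)]
        if len(q):print(n,lo,q[:,:2].min(0).round(4))
```

```text
{'t': 19.5, 'tool_pos': [0.4395, -0.0128, 0.2515], 'opening': 0.0619, 'contact_force': [0.2707, 0.8856, 0.7442], 'dq': [0.0613, 0.0342, -0.0194, 0.029, -0.0164, 0.0287]}
top 32 0.784 [ 0.568  -0.0733  0.7846] [0.001 0.008 0.003]
top 203 0.178 [0.6688 0.1776 0.1768] [0.046 0.043 0.01 ]
top 32 0.176 [0.6562 0.068  0.175 ] [0.023 0.036 0.009]
top 194 0.178 [0.5653 0.0413 0.1764] [0.042 0.042 0.008]
top 40 0.176 [0.5653 0.1975 0.1746] [0.034 0.015 0.008]
top 259 0.179 [0.5071 0.1287 0.1765] [0.043 0.04  0.008]
top 0.1 [0.5255 0.1146]
top 0.12 [0.4853 0.1123]
top 0.14 [0.5196 0.1105]
scene 172 0.176 [0.6727 0.1755 0.1741] [0.043 0.047 0.008]
scene 100 0.174 [0.5712 0.1958 0.1723] [0.037 0.019 0.008]
scene 282 0.177 [0.5101 0.1262 0.1746] [0.043 0.046 0.007]
scene 97 0.174 [0.6647 0.059  0.1729] [0.031 0.024 0.009]
scene 212 0.176 [0.5688 0.0386 0.1741] [0.041 0.045 0.007]
scene 0.08 [0.4878 0.102 ]
scene 0.1 [0.4874 0.1025]
scene 0.12 [0.4875 0.1012]
scene 0.14 [0.4877 0.1023]
```

View pics/c9.png

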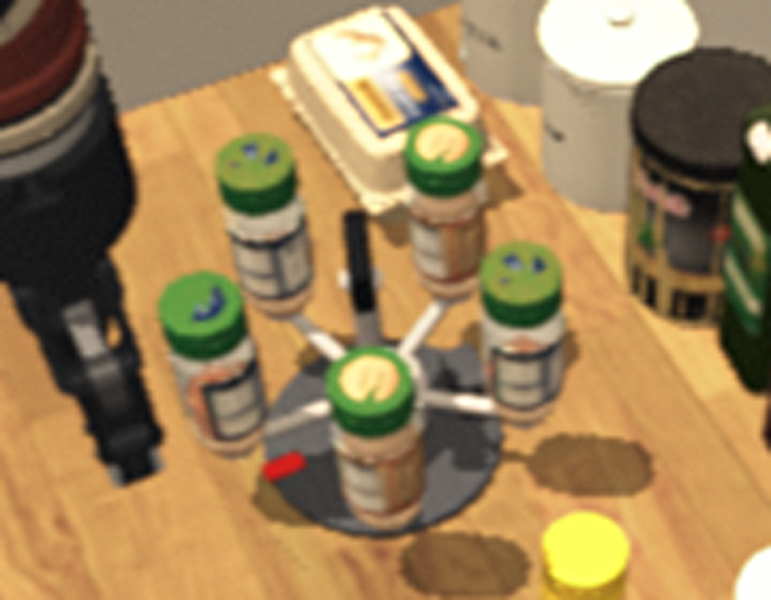

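The jar stands upright on the front pad (crop 210,360), with its cap top at 0.177 and centred within about 2 mm. All four others are standing, and the gripper is clear at (110,400). I hand the job in.

```bash
python3 -c "
from station import ctrl
print(ctrl.finish_job())"
```

```text
the job is handed in; nothing more can be done
None
```

The stand is turned one click, and the loose jar stands upright on the front pad, about 2 mm off centre by the cameras; the job is handed in, with no verdict returned.

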